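Drive the transit plug out of a gland plate

ROBOT

A 6-joint arm with a two-finger parallel gripper is mounted at the origin on the work surface. World frame = base frame: x ahead of the robot, y to its left, z up, the work surface at z = 0. Lengths are in mm, angles in rad, forces in N, time in s.
With the tool pointing down it reaches from about 350 to 975 mm from the base axis. Payload 7.1 kg.
Tool frame: the origin (TCP) lies at the very end of the fingers, on their centre line; the grasp point (between the pads) lies 19 mm behind it (ctrl.pinch_z is the distance from the TCP to the grasp point, in mm); z points along the fingers, y is the direction in which the jaws open and shut (so a half turn about z gives the same grasp; the last joint's range is limited). The gripper opens to 88 mm and grips with 3 to 60 N. Pads are 20 mm wide; open, the fingers measure 115 mm over their backs; the gripper's body (75 mm by 178 mm) begins 61 mm behind the grasp point.
Start: joints at [-1.127, 0.423, 1.63, -0, 1.089, -0.019], TCP at [279.049, -559.229, 222.675] pointing down, gripper open.
Joint ranges: [-3, 3], [-0.9, 2.11], [0.09, 2.58], [-1.31, 4.45], [0.11, 2.69], [-2.54, 2.54]. Speed limits (rad/s): [2.39, 2.39, 3.01, 3.14, 3.14, 3.14].

INTERFACE

Orientations are given as a rotation vector (axis times angle).
In Python, from workcell import ctrl gives the robot as it stands.
- The arm moves only by the shell command python3 -m inch 'ROWS' [OPENING]. ROWS is JSON, a list of rows, each an object with "xyz": the shift along the tool's x, y, z in cm, a list of three; "spin": the turn about the tool's z in degrees. A call has 1 to 20 rows; each row is the pose to reach, as a shift and turn from the pose measured when the call began, along the tool's axes at that moment; what a row does not reach only later rows make up. A row lasts 1/10 s, in which the tool goes at most 50 mm and 8.59 degrees, less where a joint would pass 70% of its speed; a pose out of reach is approached as far as the arm can. A call with a gripper value outside its range is refused whole. OPENING is the closure, from 0 (fully open) to 1 (shut), set as the call begins (- or left out, the last holds). The fingers move at their own pace and stop on an object; the grip force is fixed at half the most. Time passes only in rows, so rows that repeat a pose let the fingers close. It gives the time, the measured TCP pose, the force and the opening at its end, in the units of the state.
- ctrl.get_obs(): the state, without advancing time (a new reading comes with each control period).
- ctrl.get_image(name): name is "scene" or "top" or "wrist"; returns the picture (480x640x3 uint8, red, green, blue); there is no depth.
- ctrl.camera_info(name): a dict with "camera_matrix" (3x3 intrinsics, pixels), "R" (3x3) and "t" (3): a world point X has camera coordinates R X + t; the wrist camera has in their place "hand_eye" (4x4, takes a point from camera to tool coordinates, whose origin is the TCP and whose axes are the flange's). Camera axes: x right, y down, z forward; pixel columns grow to the right and rows downward; lengths in mm; the calibration is good to about 2 mm. A picture is of the moment at which its call begins: read the wrist's pose just before it. camera_info takes no time and is no camera call.
- ctrl.close_job(): hands the job in, once; it reports no verdict.
The state is a dict: "t": time; "qpos": joint angles; "qvel": joint speeds; "joint_torque": joint torques, N m; "ee_pos": TCP position; "orientation": TCP orientation; "ft_force": force on the tool from outside, world axes, zero at the start; "moment": the same for the moment, N m; "width": finger opening in mm.
Only numpy, scipy, OpenCV 4.12 (cv2) and the standard library are available. Lean on these libraries where they do the work, as an engineer would, in place of code of your own. Each camera call takes 0.05 s, during which the arm holds its last target. There are 200 camera calls.

TASK

Take the drift from the tool block and use it to push the orange transit plug down out of its sleeve in the gland plate, going on until the plug has dropped into the tray and the drift's collar is felt to rest on the sleeve's mouth; then stand the drift back in its hole in the tool block. Work by feel and never push harder than 25 N on the plug, the sleeve or the plate, since the plastic cracks. Leave both grey plugs seated and everything else on the bench where it is.

Things in the scene. Friction and masses are not known exactly. Their poses are not given: they have to be found in the camera images.
- jig: Fixed jig: light grey gland plate, 110 x 340 x 5 mm, level on two battens, underside 66 mm above the bench; origin on the bench under its centre, y along it. Three upright sleeves (44 mm outside, 33 mm bore) at y = -75, 0, 75 mm were pressed in by hand: each mouth stands 15 to 23 mm above the plate, unmeasured. Clamps at the ends rise 12 mm above it. Black tray (120 x 270 x 16 mm) beneath.
- plug_orange: Orange plug, tight in one of the three bores. Origin: centre of its flange's underside, z up. Flange 40 x 4 mm, against the plate's underside: it leaves only downwards. Body 31 mm diameter, 18 mm long; its flat top is 22 mm above its origin, 2 to 10 mm below the sleeve's mouth. It slides hard, at 9 to 18 N (unknown), for some 15 mm, eases over the next 3 mm and drops.
- plug_grey_a: grey plug of the same shape in another bore; must stay in
- plug_grey_b: grey plug of the same shape in the third bore; must stay in
- drift: Drift, 160 to 260 g, 120 mm long, upright in the tool block. Origin: centre of the nose tip (lower end), z up its axis. Aluminium nose 30 mm diameter, 32 mm long, end chamfered to 26 mm over 3 mm; black collar 50 mm diameter, rubber-faced, 32 to 40 mm from the tip; blue round handle 26 mm diameter, from 40 to 120 mm. With the collar on a sleeve, the tip is 4 to 12 mm below the plate.
- drift_collar (a point): centre of the underside of the drift's collar, 32 mm above the tip
- drift_grip (a point): point on the drift's axis at the height to grip, 80 mm above the tip
- toolblock: Fixed wooden block, 100 x 100 x 45 mm; origin on the bench under its centre. In its top one round hole, 34 mm diameter, 40 mm deep; the drift stands in it, nose down, its collar on the block's top.
- block_hole (a point): centre of the mouth of the tool block's hole, 45 mm above the bench
- screwdriver: screwdriver with a yellow handle, 200 mm, lying on the bench; leave alone
- contactor: pale contactor, 75 x 45 x 95 mm, standing on the bench; leave alone
- cable_gland: grey cable gland, 42 mm diameter, 38 mm high, standing on the bench; leave alone
Not all that is in view belongs to the job. There is more than one size of the drift; the one meant has the size given above. There is more than one size of the toolblock; the job needs the smaller.

How it is judged:
By the outcome, as a careful person would: the job done as asked, in the order asked, and still so for the second after the job is handed in, with the robot touching nothing.
It also fails if it takes over 58 s, if anything falls off the work surface, if the arm or the gripper's body presses on something with over 40 N, if the wrist force passes 120 N, or if a joint passes its speed limit or range.

## Working session

There is one attempt and no reset: what is moved stays moved. The work goes in short steps, Python scripts to look and compute and a shell command to move; the robot and the scene stay as the last step left them, time stands still between calls to the robot, and variables do not carry over. Pictures are saved under pics/ and viewed, about 8 in all and at most 12, crops included, and the job is handed in when it is done.

```bash
ls; mkdir -p pics; python3 - <<'E'
from workcell import ctrl
import cv2,numpy as np
for n in("scene","top"):
    im=ctrl.get_image(n); cv2.imwrite(f"pics/{n}0.png",im[:,:,::-1]); c=ctrl.camera_info(n)
    print(n,{k:np.round(np.array(v),3).tolist() for k,v in c.items()})
print(ctrl.camera_info("wrist")); print(ctrl.get_obs(),ctrl.pinch_z)
E
```

```text
pics
scene {'camera_matrix': [[510.001, 0.0, 319.172], [0.0, 510.001, 247.729], [0.0, 0.0, 1.0]], 'R': [[0.449, 0.893, 0.02], [0.522, -0.245, -0.817], [-0.725, 0.377, -0.576]], 't': [-345.05, -187.44, 1329.502]}
top {'camera_matrix': [[623.544, 0.0, 319.11], [0.0, 623.544, 241.148], [0.0, 0.0, 1.0]], 'R': [[0.009, -1.0, 0.008], [-0.995, -0.009, -0.101], [0.101, -0.007, -0.995]], 't': [108.435, 577.333, 1259.59]}
{'camera_matrix': array([[383.75894473,   0.        , 321.76238893],
       [  0.        , 383.75894473, 239.76009134],
       [  0.        ,   0.        ,   1.        ]]), 'hand_eye': array([[ 1.12150830e-03, -9.53100213e-01, -3.02652816e-01,
         8.48330291e+01],
       [ 9.99999326e-01,  1.15981570e-03,  5.31531701e-05,
        -7.08163369e-01],
       [ 3.00361190e-04, -3.02652671e-01,  9.53100871e-01,
        -1.60953306e+02],
       [ 0.00000000e+00,  0.00000000e+00,  0.00000000e+00,
         1.00000000e+00]])}
{'t': 0.1, 'qpos': array([-1.12698961e+00,  4.23754777e-01,  1.63059874e+00,  2.63223117e-05,
        1.08864094e+00, -1.90271104e-02]), 'qvel': array([-0.00140647, -0.00135048, -0.00045532,  0.00012063, -0.00101836,
        0.00182779]), 'joint_torque': array([ 9.44642998e-04, -5.45610809e+01, -2.74324393e+01,  6.44757994e-02,
        1.87714101e-02, -5.40110761e-05]), 'ee_pos': array([ 278.84909098, -558.77710981,  221.99130053]), 'orientation': array([-3.05651113e+00, -7.20211835e-01,  4.28178382e-04]), 'ft_force': array([ 0.61939901, -0.01065929, -0.13573756]), 'moment': array([-0.00675036,  0.02332567, -0.03195864]), 'width': 87.75587148244936} 18.700000000000003
```

View pics/scene0.png

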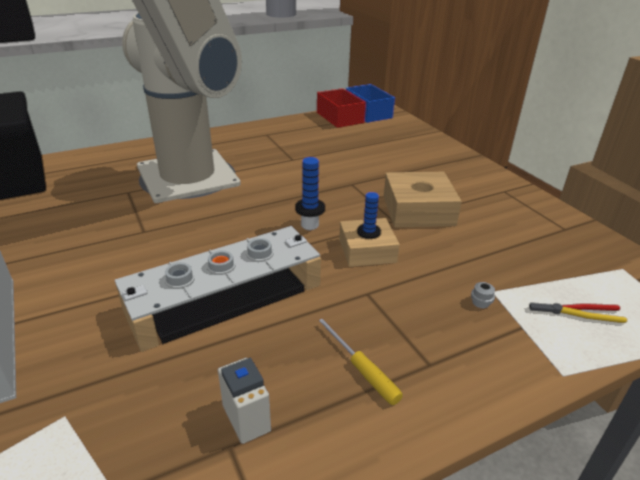

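View pics/top0.png

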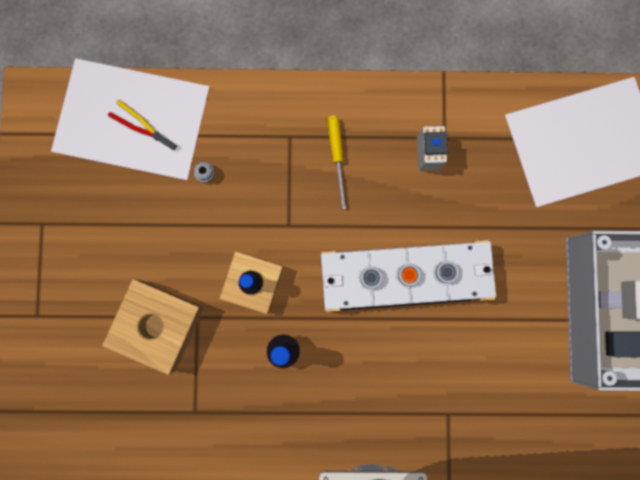

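The orange plug is in the middle sleeve, at top-view pixel (409,275). The small block at (250,282) holds the small drift. The large drift stands loose at (283,352), and the large block is at (150,326).

```bash
cat > h.py <<'E'
from workcell import ctrl
import cv2,numpy as np
from scipy.spatial.transform import Rotation as Ro
def cam(n,o=None):
    c=ctrl.camera_info(n);K=c["camera_matrix"]
    if n!="wrist": R=np.array(c["R"]);return K,R,-R.T@np.array(c["t"])
    H=c["hand_eye"];W=Ro.from_rotvec(o["orientation"]).as_matrix()
    return K,(W@H[:3,:3]).T,o["ee_pos"]+W@H[:3,3]
def ray(C,uv,z):
    K,R,p=C;d=R.T@np.linalg.inv(K)@np.array([*uv,1.]);return p+d*(z-p[2])/d[2]
def proj(C,X):
    K,R,p=C;q=K@R@(np.array(X,float)-p);return q[:2]/q[2]
def blobs(m,amin=30):
    n,l,s,c=cv2.connectedComponentsWithStats(m.astype(np.uint8));return [(s[i].tolist(),c[i].round(1).tolist()) for i in range(1,n) if s[i][4]>=amin]
def hsv(im): return cv2.cvtColor(im,cv2.COLOR_RGB2HSV)
E
python3 - <<'E'
from h import *
for n in("scene","top"):
    im=cv2.imread(f"pics/{n}0.png")[:,:,::-1].copy();h=hsv(im);C=cam(n)
    b=(abs(h[...,0].astype(int)-112)<12)&(h[...,1]>150)&(h[...,2]>60)
    o=((h[...,0]<12)&(h[...,1]>200)&(h[...,2]>150))
    k=h[...,2]<45
    print(n,"blue",blobs(b),"\n or",blobs(o),"\n blk",blobs(k))
    for s,c in blobs(o): print("orange@84",ray(C,c,84))
    for s,c in blobs(b): print("blue@93",ray(C,c,93), "top@133",ray(C,(c[0],s[1]),133))
T=cam("top")
for uv in[(371,278),(409,275),(447,272)]: print("sleeve@90",ray(T,uv,90))
for uv in [(324.5,252),(492,241),(496,298),(327,310)]: print("plate@71",ray(T,uv,71))
for uv in[(235,253),(282,268),(269,313),(221,298)]: print("blk@45",ray(T,uv,45))
E
```

```text
scene blue [([348, 85, 46, 37, 929], [374.7, 101.9]), ([302, 158, 16, 51, 680], [310.0, 183.2]), ([363, 193, 15, 40, 415], [370.2, 212.4]), ([236, 368, 12, 10, 83], [241.3, 372.3])] 
 or [([214, 257, 13, 5, 47], [220.0, 259.0])] 
 blk [([0, 0, 34, 42, 1245], [14.6, 21.1]), ([0, 93, 45, 106, 3687], [18.0, 149.7]), ([296, 201, 28, 15, 241], [309.4, 209.5]), ([358, 226, 22, 12, 132], [367.9, 232.8]), ([154, 269, 150, 74, 4180], [225.6, 304.6])]
orange@84 [499.27288156 -61.74220743  84.        ]
blue@93 [-59.74901229 602.89814246  93.        ] top@133 [-91.52838946 618.73694357 133.        ]
blue@93 [327.19274652 197.27347661  93.        ] top@133 [289.07696085 215.34536227 133.        ]
blue@93 [487.94860872 252.80775463  93.        ] top@133 [480.40014554 253.80249469 133.        ]
blue@93 [ 766.07378388 -116.7750787    93.        ] top@133 [ 793.77446368 -123.7607443   133.        ]
top blue [([433, 139, 8, 7, 48], [436.3, 141.6]), ([240, 273, 14, 16, 174], [246.5, 280.8]), ([270, 345, 21, 21, 333], [279.7, 355.2])] 
 or [([109, 114, 43, 21, 115], [130.1, 124.7]), ([403, 268, 11, 12, 
[... 412 characters left out ...]
top@133 [504.05213726 250.87801173 133.        ]
blue@93 [348.3173152  188.11707624  93.        ] top@133 [370.30960349 186.26205777 133.        ]
sleeve@90 [498.58173927  11.92259096  90.        ]
sleeve@90 [505.12224752 -62.56970059  90.        ]
sleeve@90 [ 511.67569653 -137.20937943   90.        ]
plate@71 [550.38549383 103.02129448  71.        ]
plate@71 [ 575.61413229 -232.28963396   71.        ]
plate@71 [ 461.96848504 -238.03602714   71.        ]
plate@71 [435.43120968  97.1892074   71.        ]
blk@45 [548.83518357 284.62382394  45.        ]
blk@45 [519.17695409 188.63474685  45.        ]
blk@45 [428.19743145 213.49073069  45.        ]
blk@45 [457.45450321 310.82863504  45.        ]
```

```bash
python3 -m inch '[{"xyz":[42.4,-34.3,0],"spin":-63.5},{"xyz":[42.4,-34.3,0],"spin":-63.5},{"xyz":[42.4,-34.3,0],"spin":-63.5},{"xyz":[42.4,-34.3,0],"spin":-63.5},{"xyz":[42.4,-34.3,0],"spin":-63.5},{"xyz":[42.4,-34.3,0],"spin":-63.5},{"xyz":[42.4,-34.3,0],"spin":-63.5},{"xyz":[42.4,-34.3,0],"spin":-63.5},{"xyz":[42.4,-34.3,0],"spin":-63.5},{"xyz":[42.4,-34.3,0],"spin":-63.5},{"xyz":[42.4,-34.3,0],"spin":-63.5},{"xyz":[42.4,-34.3,0],"spin":-63.5},{"xyz":[42.4,-34.3,0],"spin":-63.5},{"xyz":[42.4,-34.3,0],"spin":-63.5},{"xyz":[42.4,-34.3,0],"spin":-63.5},{"xyz":[42.4,-34.3,0],"spin":-63.5}]' 0
python3 - <<'E'
from h import *
o=ctrl.get_obs();im=ctrl.get_image("wrist");cv2.imwrite("pics/w1.png",im[:,:,::-1]);np.save("pics/w1.npy",np.r_[o["ee_pos"],o["orientation"]])
C=cam("wrist",o);print(o["ee_pos"],o["orientation"],o["ft_force"],o["qpos"])
print("proj",proj(C,(505,-62.6,90)))
h=hsv(im);m=(h[...,0]<14)&(h[...,1]>180)&(h[...,2]>120)
for s,c in blobs(m,100): print(s,c,ray(C,c,84))
E
```

```text
t: 1.7
ee_pos: [504.7, -63.8, 222.4]
orientation: [-2.222, -2.219, -0.0]
ft_force: [-0.3, 0.7, 0.2]
width: 87.8
[504.68706624 -63.76780185 222.44026398] [-2.22243040e+00 -2.21850782e+00 -4.25102568e-04] [-0.29166185  0.6742834   0.2428871 ] [-1.49710084e-01  2.53318482e-01  1.88347426e+00  1.22478501e-03
  1.00574409e+00 -1.48599843e-01]
proj [321.25269113 228.60744903]
[304, 210, 37, 35, 1010] [321.7, 226.8] [505.35013443 -62.78557444  84.        ]
```

View pics/w1.png

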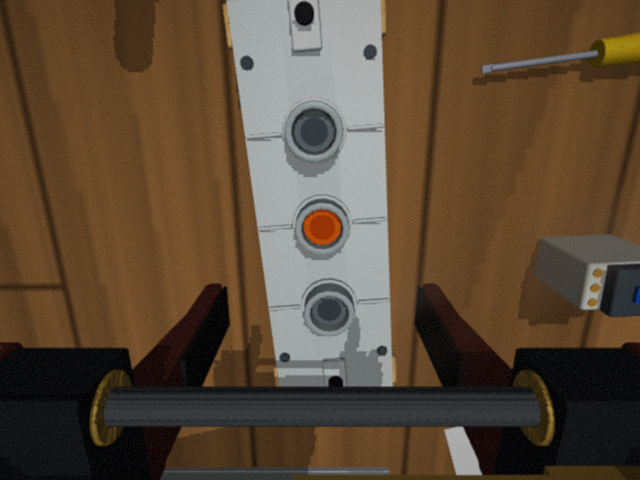

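The wrist view shows the orange disc at (322,227), which gives (505.4,-62.8). The top camera agrees to within 2 mm. Next I move above the drift.

```bash
python3 -m inch '[{"xyz":[31.5,-1.6,0],"spin":0},{"xyz":[31.5,-1.6,0],"spin":0},{"xyz":[31.5,-1.6,0],"spin":0},{"xyz":[31.5,-1.6,0],"spin":0},{"xyz":[31.5,-1.6,0],"spin":0},{"xyz":[31.5,-1.6,0],"spin":0},{"xyz":[31.5,-1.6,0],"spin":0},{"xyz":[31.5,-1.6,0],"spin":0},{"xyz":[31.5,-1.6,0],"spin":0},{"xyz":[31.5,-1.6,0],"spin":0},{"xyz":[31.5,-1.6,0],"spin":0}]'
python3 - <<'E'
from h import *
o=ctrl.get_obs();im=ctrl.get_image("wrist");cv2.imwrite("pics/w2.png",im[:,:,::-1])
C=cam("wrist",o);print(o["ee_pos"],o["orientation"],o["qpos"])
for z in(45,49,133):print("proj",proj(C,(488.5,251,z)))
h=hsv(im);b=(abs(h[...,0].astype(int)-112)<12)&(h[...,1]>150)&(h[...,2]>50)
for s,c in blobs(b,100): print(s,c,ray(C,c,133))
E
```

```text
t: 2.85
ee_pos: [489.5, 249.8, 222.9]
orientation: [-2.225, -2.216, -0.0]
ft_force: [0.0, -0.7, -0.4]
width: 87.6
[489.54917352 249.75049723 222.92021863] [-2.22482605e+00 -2.21634637e+00 -2.10986938e-04] [4.49425439e-01 3.12868539e-01 1.79745752e+00 1.37666313e-03
 1.03153477e+00 4.52537027e-01]
proj [319.8469497  214.77114359]
proj [319.82263818 215.83836565]
proj [319.15010648 245.36102876]
[303, 202, 36, 58, 1537] [320.8, 232.4] [489.66902625 260.30776682 133.        ]
[165, 270, 29, 20, 139] [182.3, 276.3] [391.58663929 228.17811322 133.        ]
[155, 274, 35, 28, 271] [176.5, 282.9] [386.8892195  223.11208835 133.        ]
[147, 282, 37, 29, 315] [169.6, 290.8] [381.22662278 216.97229831 133.        ]
[139, 290, 38, 31, 362] [162.3, 299.5] [375.11628079 210.11270707 133.        ]
[130, 298, 40, 33, 419] [153.9, 309.0] [368.02559646 202.50362643 133.        ]
[118, 308, 44, 35, 505] [144.5, 319.5] [359.96482953 193.94502209 133.        ]
[95, 319, 58, 51, 1594] [126.6, 339.3] [344.2195788  177.36600839 133.        ]
```

View pics/w2.png

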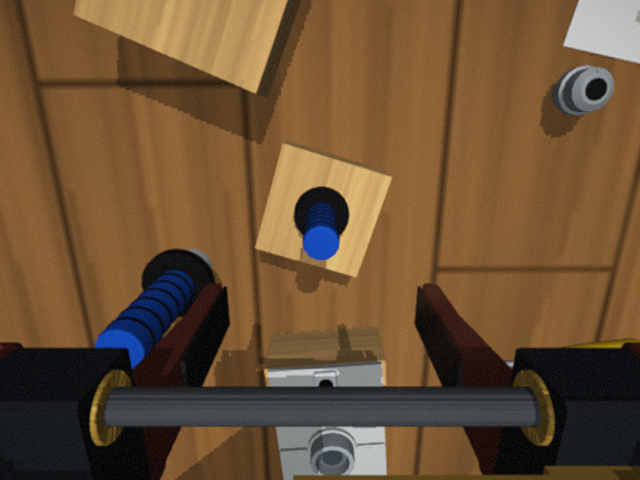

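Cap centre is at (321,242) and the block corners average (323,211). Both put the axis at about (490,253). Now I descend and grip.

```bash
python3 -m inch '[{"xyz":[0.3,0.05,4],"spin":0},{"xyz":[0.3,0.05,8],"spin":0},{"xyz":[0.3,0.05,12],"spin":0},{"xyz":[0.3,0.05,14.9],"spin":0},{"xyz":[0.3,0.05,14.9],"spin":0},{"xyz":[0.3,0.05,14.9],"spin":0}]' && python3 -m inch '[{"xyz":[0,0,0],"spin":0},{"xyz":[0,0,0],"spin":0},{"xyz":[0,0,0],"spin":0},{"xyz":[0,0,0],"spin":0},{"xyz":[0,0,0],"spin":0},{"xyz":[0,0,0],"spin":0},{"xyz":[0,0,0],"spin":0},{"xyz":[0,0,0],"spin":0},{"xyz":[0,0,0],"spin":0},{"xyz":[0,0,0],"spin":0}]' 1
```

```text
t: 3.5
ee_pos: [490.2, 252.6, 74.2]
orientation: [-2.225, -2.215, 0.001]
ft_force: [0.5, -0.8, 0.2]
width: 88.0
t: 4.5
ee_pos: [490.0, 252.6, 74.1]
orientation: [-2.225, -2.215, 0.001]
ft_force: [0.0, -0.8, 0.5]
width: 25.4
```

```bash
python3 -m inch '[{"xyz":[0,0,-2],"spin":0},{"xyz":[0,0,-5],"spin":0},{"xyz":[0,0,-9],"spin":0},{"xyz":[0,0,-11],"spin":0},{"xyz":[0,0,-11],"spin":0},{"xyz":[0,0,-11],"spin":0}]'
python3 - <<'E'
from h import *
o=ctrl.get_obs();im=ctrl.get_image("wrist");s=ctrl.get_image("scene");t=ctrl.get_image("top")
print(o["ee_pos"],o["ft_force"],o["width"])
a=cv2.resize(s[140:260,300:440],None,fx=3,fy=3);b=cv2.resize(im,(480,360))
cv2.imwrite("pics/m3.png",np.hstack([a[:,:420],b])[:,:,::-1][:,:800]);cv2.imwrite("pics/w3.png",im[:,:,::-1]);cv2.imwrite("pics/t3.png",t[:,:,::-1])
T=cam("top");S=cam("scene");X=o["ee_pos"]
print("scene tip pred",proj(S,(X[0],X[1],X[2]+18.7-80)),"crop",(proj(S,(X[0],X[1],X[2]+18.7-80))-[300,140])*3)
C=cam("wrist",o);print("wrist hole",proj(C,(490,252.6,45)),"tip",proj(C,(X[0],X[1],X[2]-61.3)))
E
```

```text
t: 5.1
ee_pos: [489.8, 252.3, 183.5]
orientation: [-2.225, -2.215, 0.002]
ft_force: [-0.2, -0.3, -3.2]
width: 25.8
[489.82687211 252.30407829 183.50756865] [-0.23329709 -0.31133492 -3.15096686] 25.755922549163305
scene tip pred [371.63139585 200.13544188] crop [214.89418755 180.40632564]
wrist hole [321.3028539  227.46895026] tip [320.6399381  261.81180457]
```

View pics/m3.png

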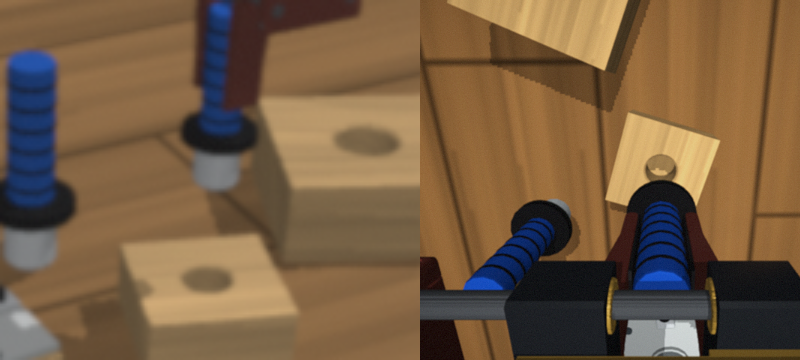

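The drift is held upright, with its tip at crop (215,184) against a predicted (215,180). Next I measure the hole and the offset of the drift in the hand.

```bash
python3 - <<'E'
from h import *
o=ctrl.get_obs();X=o["ee_pos"];C=cam("wrist",o)
im=cv2.imread("pics/w3.png")[:,:,::-1].copy();h=hsv(im)
sub=h[195:260,270:370,2];
# collar: dark, top edge in col 320; left/right extents
k=(h[...,2]<55);
for r in(250,260,270): print(r,np.where(k[r,270:380])[0][[0,-1]]+270)
for c in(310,316,322,328,334): print(c,"top",np.where(k[225:290,c])[0][0]+225)
for z in(36-80,40-80):
  zz=X[2]+18.7+z
  a=np.linspace(0,2*np.pi,181);P=np.array([proj(C,(X[0]+25*np.cos(t),X[1]+25*np.sin(t),zz)) for t in a]);print("pred collar",P.min(0),P.max(0))
print(h[200:250,320].tolist()[::3])
a=np.linspace(0,2*np.pi,181);P=np.array([proj(C,(490+17*np.cos(t),252.6+17*np.sin(t),45)) for t in a]);print("pred hole",P.min(0),P.max(0))
E
python3 - <<'E'
import cv2;im=cv2.imread("pics/w3.png");t=cv2.imread("pics/t3.png")
import numpy as np
cv2.imwrite("pics/c3.png",np.hstack([cv2.resize(im[180:300,260:380],(480,480),interpolation=0),]))
E
```

```text
250 [293 350]
260 [284 359]
270 [279 364]
310 top 242
316 top 241
322 top 240
328 top 241
334 top 242
pred collar [273.21757572 241.07919626] [367.71410128 327.73036823]
pred collar [272.25398093 243.53340877] [368.55930112 331.60051409]
[[18, 124, 203], [19, 128, 203], [18, 133, 142], [18, 136, 156], [18, 124, 156], [17, 128, 158], [18, 135, 155], [17, 137, 154], [17, 132, 159], [18, 126, 204], [18, 119, 214], [19, 126, 198], [17, 131, 127], [18, 128, 106], [48, 85, 15], [0, 24, 21], [103, 100, 23]]
pred hole [301.52378111 206.62875474] [343.65471504 247.2008011 ]
```

View pics/c3.png

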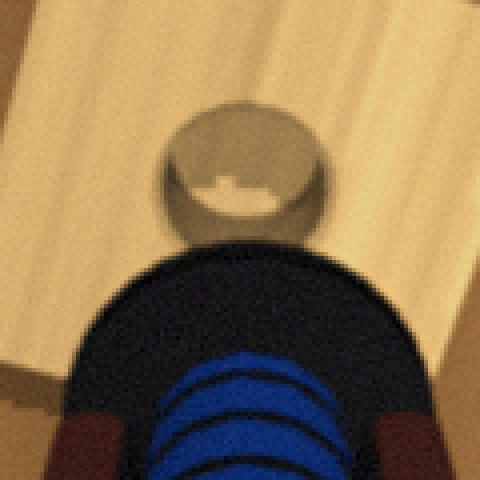

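Hole edges are at 300 to 342 (columns) and row 205 (top). The collar sits about 1 mm further in +y than the tool axis. Putting TCP back at (490,252.6) should refit the hole, and the jig needs TCP at about (505,-64).

```bash
python3 -m inch '[{"xyz":[-4,0.2,0],"spin":0},{"xyz":[-8,0.4,0],"spin":0},{"xyz":[-12,0.6,0],"spin":0},{"xyz":[-16,0.8,0],"spin":0},{"xyz":[-20,1,0],"spin":0},{"xyz":[-24,1.2,0],"spin":0},{"xyz":[-28,1.4,0],"spin":0},{"xyz":[-31.6,1.66,0],"spin":0},{"xyz":[-31.6,1.66,0],"spin":0},{"xyz":[-31.6,1.66,1],"spin":0},{"xyz":[-31.6,1.66,2],"spin":0},{"xyz":[-31.6,1.66,2],"spin":0},{"xyz":[-31.6,1.66,2],"spin":0}]'
python3 - <<'E'
from h import *
o=ctrl.get_obs();X=o["ee_pos"];S=cam("scene");T=cam("top")
s=ctrl.get_image("scene");t=ctrl.get_image("top")
print(X,o["ft_force"],o["width"])
print(proj(S,(X[0],X[1],X[2]-61.3)),proj(S,(505.3,-62.8,90)))
a=s[180:320,120:320];cv2.imwrite("pics/m4.png",cv2.resize(a,None,fx=4,fy=4)[:,:,::-1])
E
```

```text
t: 6.55
ee_pos: [503.7, -63.1, 161.7]
orientation: [-2.222, -2.215, 0.008]
ft_force: [0.9, 0.1, -2.2]
width: 25.2
[503.68421322 -63.09793132 161.65583847] [ 0.89637818  0.08048802 -2.19885347] 25.216777595810974
[219.15426489 252.97148906] [220.16142069 258.24568455]
```

View pics/m4.png

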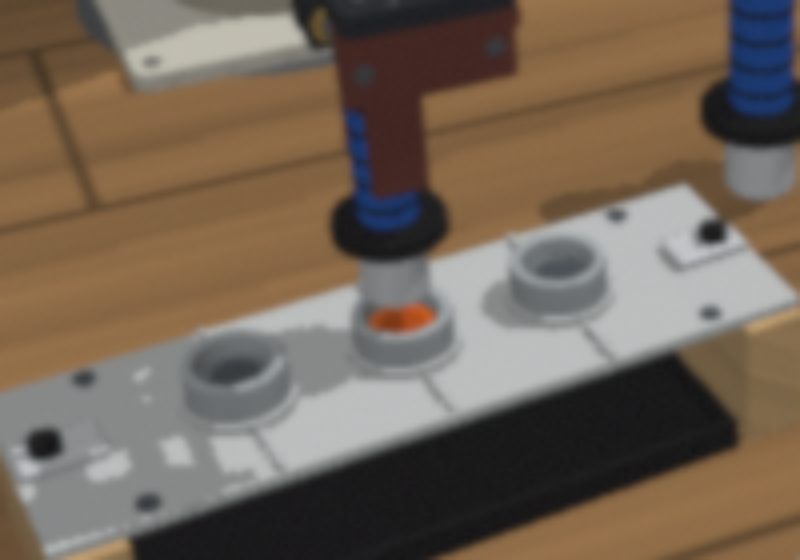

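The tip is at crop (394,300) and the sleeve mouth centre at (404,313), so the scene view suggests the drift is about 4 mm short. I'll check that in the wrist and top views.

```bash
python3 - <<'E'
from h import *
o=ctrl.get_obs();X=o["ee_pos"];C=cam("wrist",o);T=cam("top")
im=ctrl.get_image("wrist");t=ctrl.get_image("top")
a=cv2.resize(im[150:300,260:380],(400,500));b=cv2.resize(t[235:315,377:441],(400,500))
cv2.imwrite("pics/m5.png",np.hstack([a,b])[:,:,::-1]);cv2.imwrite("pics/w5.png",im[:,:,::-1]);cv2.imwrite("pics/t5.png",t[:,:,::-1])
def circ(C,c,z,r):
  P=np.array([proj(C,(c[0]+r*np.cos(q),c[1]+r*np.sin(q),z)) for q in np.linspace(0,6.28,100)]);return P.min(0).round(1),P.max(0).round(1)
print(X)
for n,c,f,of in(("w",C,10/3,(260,150)),("t",T,6.25,(377,235))):
  for w,z,r in(((505.4,-62.8),89,22),((X[0],X[1]),X[2]-61.3+40,25),((X[0],X[1]),X[2]-61.3,13)):
    p=circ(c,w,z,r);print(n,z,[((q-of)*f).round(0) for q in p])
E
```

```text
[504.32770044 -63.42630172 162.45825832]
w 89 [array([ 96., 238.]), array([322., 451.])]
w 141.15825831875395 [array([ 41., 312.]), array([362., 605.])]
w 101.15825831875394 [array([133., 306.]), array([273., 437.])]
t 89 [array([130., 179.]), array([270., 319.])]
t 141.15825831875395 [array([146., 162.]), array([312., 328.])]
t 101.15825831875394 [array([166., 209.]), array([250., 293.])]
```

View pics/m5.png

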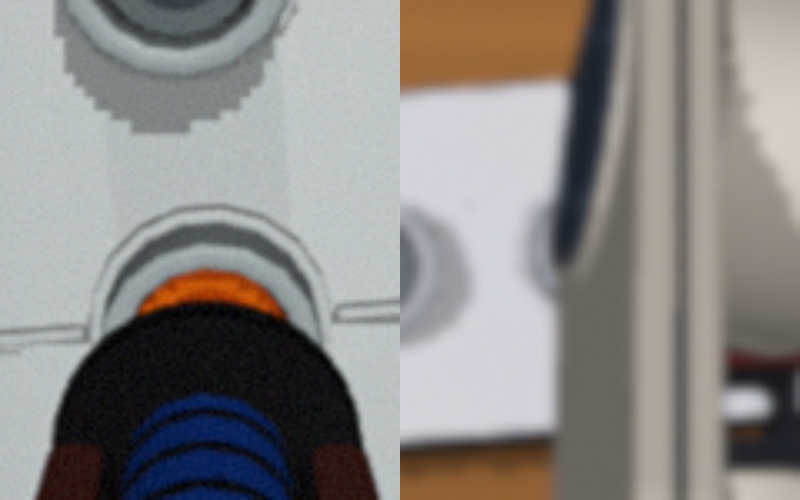

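```bash
python3 - <<'E'
from h import *
o=ctrl.get_obs();X=o["ee_pos"];S=cam("scene");s=ctrl.get_image("scene");cv2.imwrite("pics/s6.png",s[:,:,::-1])
print(X)
def circ(C,c,z,r):
  P=np.array([proj(C,(c[0]+r*np.cos(q),c[1]+r*np.sin(q),z)) for q in np.linspace(0,6.28,100)]);return P.min(0).round(1).tolist(),P.max(0).round(1).tolist()
print("ring",circ(S,(505.4,-62.8),89,22),"bore",circ(S,(505.4,-62.8),89,16.5));z=X[2]-61.3
for h_,r in((40,25),(32,25),(20,15),(3,15),(0,13)):print(h_,circ(S,X[:2],z+h_,r))
v=s.max(2);sat=s.max(2).astype(int)-s.min(2)
for r in range(228,274,4): print(r,v[r,200:242].tolist())
h=hsv(s)
for s_,c in blobs((h[...,0]<12)&(h[...,1]>190)&(h[...,2]>110),20): print(s_,c)
E
```

```text
[504.51422506 -63.71976882 162.77495616]
ring ([207.4, 251.4], [233.0, 266.4]) bore ([210.6, 253.2], [229.8, 264.5])
40 ([201.5, 225.5], [231.7, 241.9])
32 ([202.0, 229.4], [232.1, 245.9])
20 ([208.8, 238.3], [226.7, 248.4])
3 ([209.9, 246.4], [227.5, 256.5])
0 ([211.2, 248.4], [226.5, 257.2])
228 [138, 139, 140, 140, 136, 123, 103, 79, 77, 98, 104, 102, 90, 65, 63, 64, 61, 61, 67, 70, 77, 86, 89, 77, 53, 35, 38, 53, 77, 103, 125, 138, 140, 140, 140, 140, 139, 138, 138, 137, 137, 136]
232 [139, 129, 104, 67, 37, 26, 27, 32, 52, 72, 79, 79, 80, 82, 80, 80, 80, 78, 76, 73, 75, 85, 97, 95, 74, 46, 33, 32, 33, 32, 52, 93, 124, 133, 135, 134, 134, 134, 134, 134, 134, 134]
236 [139, 121, 79, 40, 27, 26, 25, 26, 28, 33, 48, 66, 81, 89, 92, 96, 99, 96, 87, 81, 74, 62, 48, 36, 32, 32, 32, 34, 33, 31, 36, 67, 102, 127, 130, 130, 131, 134, 135, 138, 140, 141]
240 [137, 131, 111, 75, 39, 25, 25, 26, 25, 27, 26, 30, 28, 28, 30, 31, 31, 32, 31, 32, 32, 30, 30, 29, 27, 26, 27, 31, 44, 72, 106, 130, 141, 143, 144, 144, 144, 143, 144, 146, 149, 152]
244 [133, 133, 131, 132, 129, 124, 116, 107, 93, 73
[... 1061 characters left out ...]
6, 111, 114, 119, 127, 138, 146, 146, 144, 146, 149, 147, 146, 142, 139, 135, 127, 120, 117, 115, 113, 111, 117, 143, 170, 179, 187, 190, 189, 190, 190, 189]
268 [137, 138, 137, 137, 138, 136, 133, 128, 127, 120, 109, 106, 107, 108, 109, 109, 109, 111, 111, 111, 111, 111, 111, 112, 112, 112, 113, 113, 117, 125, 138, 152, 154, 153, 164, 181, 189, 190, 189, 190, 190, 190]
272 [138, 137, 138, 137, 138, 137, 137, 137, 136, 131, 126, 125, 129, 129, 131, 140, 149, 151, 152, 152, 153, 152, 153, 153, 149, 147, 147, 146, 146, 154, 164, 177, 186, 190, 190, 190, 190, 189, 190, 189, 190, 191]
[319, 91, 45, 35, 598] [346.0, 109.5]
[214, 257, 13, 5, 48] [220.1, 259.2]
[568, 305, 50, 5, 143] [593.5, 306.9]
```

The scene profiles show the collar and nose where the TCP predicts them, and the ring where the wrist put it. The 4 mm "offset" was only image lean. Going down slowly, with a force guard between short calls.

```bash
cat > g.sh <<'E'
# reads inch output; prints compactly; fails if |f| components exceed limits (fz max $1, lateral 6)
awk -v L=$1 '/ee_pos/{p=$0}/ft_force/{gsub(/[\[\],]/," ");fx=$2;fy=$3;fz=$4}/^t:/{t=$2}/width/{w=$2}END{print t,p,"F",fx,fy,fz,"w",w; if(fz>L||fx>6||fx<-6||fy>6||fy<-6||w==""){print "STOP";exit 1}}'
E
chmod +x g.sh
python3 -m inch '[{"xyz":[0,0.05,0.2],"spin":0},{"xyz":[0,0.05,0.4],"spin":0},{"xyz":[0,0.05,0.5],"spin":0},{"xyz":[0,0.05,0.5],"spin":0}]' | ./g.sh 4 && python3 -m inch '[{"xyz":[0,0,0.1],"spin":0},{"xyz":[0,0,0.2],"spin":0},{"xyz":[0,0,0.2],"spin":0}]' | ./g.sh 4 && python3 -m inch '[{"xyz":[0,0,0.1],"spin":0},{"xyz":[0,0,0.2],"spin":0},{"xyz":[0,0,0.2],"spin":0}]' | ./g.sh 4 && python3 -m inch '[{"xyz":[0,0,0.1],"spin":0},{"xyz":[0,0,0.2],"spin":0},{"xyz":[0,0,0.2],"spin":0}]' | ./g.sh 4
```

```text
7.2 ee_pos: [504.8, -63.8, 157.6] F 0.7 0.6 -2.2 w 25.7
7.5 ee_pos: [504.7, -63.9, 155.4] F 0.0 1.1 -2.0 w 25.5
7.8 ee_pos: [504.6, -63.8, 153.3] F -0.3 -0.7 -2.3 w 25.2
8.1 ee_pos: [504.5, -63.8, 151.1] F -0.2 0.6 -2.1 w 25.6
```

```bash

python3 -m inch '[{"xyz":[0,0.05,0.1],"spin":0},{"xyz":[0,0.05,0.1],"spin":0}]' | ./g.sh 2 && python3 -m inch '[{"xyz":[0,0,0.1],"spin":0},{"xyz":[0,0,0.1],"spin":0}]' | ./g.sh 2 && python3 -m inch '[{"xyz":[0,0,0.1],"spin":0},{"xyz":[0,0,0.1],"spin":0}]' | ./g.sh 2 && python3 -m inch '[{"xyz":[0,0,0.1],"spin":0},{"xyz":[0,0,0.1],"spin":0}]' | ./g.sh 2 && python3 -m inch '[{"xyz":[0,0,0.1],"spin":0},{"xyz":[0,0,0.1],"spin":0}]' | ./g.sh 2 && python3 -m inch '[{"xyz":[0,0,0.1],"spin":0},{"xyz":[0,0,0.1],"spin":0}]' | ./g.sh 2
```

```text
8.3 ee_pos: [505.0, -63.8, 150.0] F 0.4 -0.2 -3.2 w 25.4
8.5 ee_pos: [504.9, -63.8, 148.9] F 0.0 -0.3 -2.4 w 25.5
8.7 ee_pos: [504.8, -63.8, 147.7] F 0.2 -0.1 -2.0 w 25.7
8.9 ee_pos: [504.6, -63.8, 146.6] F 0.5 -0.2 -3.0 w 25.8
9.1 ee_pos: [504.6, -63.8, 145.5] F -0.3 -0.2 -2.1 w 25.6
9.3 ee_pos: [504.8, -63.8, 144.7] F -0.4 -0.3 1.9 w 25.7
```

Contact at tip height of about 83.5 against an expected 84, inside the bore with no side force. Now I push.

```bash

python3 -m inch '[{"xyz":[0,0,0.05],"spin":0},{"xyz":[0,0,0.05],"spin":0}]' | ./g.sh 14 && python3 -m inch '[{"xyz":[0,0,0.05],"spin":0},{"xyz":[0,0,0.05],"spin":0}]' | ./g.sh 14 && python3 -m inch '[{"xyz":[0,0,0.05],"spin":0},{"xyz":[0,0,0.05],"spin":0}]' | ./g.sh 14 && python3 -m inch '[{"xyz":[0,0,0.1],"spin":0},{"xyz":[0,0,0.1],"spin":0}]' | ./g.sh 14 && python3 -m inch '[{"xyz":[0,0,0.1],"spin":0},{"xyz":[0,0,0.1],"spin":0}]' | ./g.sh 14 && python3 -m inch '[{"xyz":[0,0,0.1],"spin":0},{"xyz":[0,0,0.1],"spin":0}]' | ./g.sh 14
```

```text
9.5 ee_pos: [504.9, -63.8, 144.6] F -1.3 -0.1 5.7 w 25.4
9.7 ee_pos: [504.9, -63.8, 144.3] F -1.8 0.7 5.6 w 25.5
9.9 ee_pos: [505.0, -63.8, 144.0] F -1.5 0.1 4.8 w 25.7
10.1 ee_pos: [504.9, -63.8, 143.0] F -1.5 -0.4 3.8 w 25.6
10.3 ee_pos: [504.9, -63.8, 141.9] F -1.0 0.4 3.1 w 25.5
10.5 ee_pos: [504.9, -63.8, 140.8] F -2.4 -0.4 2.4 w 25.8
```

Force is lower than expected. Checking whether the drift slipped in the hand: the collar's row in the wrist image should be constant.

```bash
python3 - <<'E'
from h import *
im=ctrl.get_image("wrist");cv2.imwrite("pics/w7.png",im[:,:,::-1])
for f in("w3","w5","w7"):
    v=cv2.imread(f"pics/{f}.png").max(2);h=hsv(cv2.imread(f"pics/{f}.png")[:,:,::-1].copy())
    b=(abs(h[...,0].astype(int)-112)<12)&(h[...,1]>130)&(h[...,2]>35)
    r=v[225:290,322];print(f,"dark from",np.where(r<55)[0][0]+225,"collar row255",np.where(v[255,270:380]<55)[0][[0,-1]]+270,"blue top",[np.where(b[230:300,c])[0][:1]+230 for c in(312,322,332)])
s=ctrl.get_image("scene");cv2.imwrite("pics/s7.png",cv2.resize(s[200:320,140:320],None,fx=4,fy=4)[:,:,::-1])
print(ctrl.get_obs()["ft_force"],ctrl.get_obs()["ee_pos"])
E
```

```text
w3 dark from 240 collar row255 [288 355] blue top [array([270]), array([268]), array([269])]
w5 dark from 241 collar row255 [288 356] blue top [array([270]), array([268]), array([270])]
w7 dark from 241 collar row255 [288 356] blue top [array([270]), array([268]), array([270])]
[-0.55419747 -0.45663838  2.18691337] [504.9223966  -63.81301165 140.75748436]
```

No slip: the collar and handle rows are unchanged. Continuing.

```bash

python3 -m inch '[{"xyz":[0,0,0.1],"spin":0},{"xyz":[0,0,0.1],"spin":0}]' | ./g.sh 14 && python3 -m inch '[{"xyz":[0,0,0.1],"spin":0},{"xyz":[0,0,0.1],"spin":0}]' | ./g.sh 14 && python3 -m inch '[{"xyz":[0,0,0.1],"spin":0},{"xyz":[0,0,0.1],"spin":0}]' | ./g.sh 14 && python3 -m inch '[{"xyz":[0,0,0.1],"spin":0},{"xyz":[0,0,0.1],"spin":0}]' | ./g.sh 14 && python3 -m inch '[{"xyz":[0,0,0.1],"spin":0},{"xyz":[0,0,0.1],"spin":0}]' | ./g.sh 14 && python3 -m inch '[{"xyz":[0,0,0.1],"spin":0},{"xyz":[0,0,0.1],"spin":0}]' | ./g.sh 14
```

```text
10.8 ee_pos: [504.9, -63.8, 139.7] F -0.1 -0.5 2.6 w 25.6
11.0 ee_pos: [504.9, -63.8, 138.6] F -0.8 0.2 3.4 w 25.3
11.2 ee_pos: [504.9, -63.8, 137.5] F -1.7 0.1 3.4 w 25.8
11.4 ee_pos: [504.9, -63.8, 136.4] F -0.3 0.8 3.4 w 25.8
11.6 ee_pos: [504.9, -63.8, 135.3] F -1.5 0.2 2.4 w 25.7
11.8 ee_pos: [504.9, -63.8, 134.3] F -0.3 0.9 2.1 w 25.4
```

View pics/s7.png

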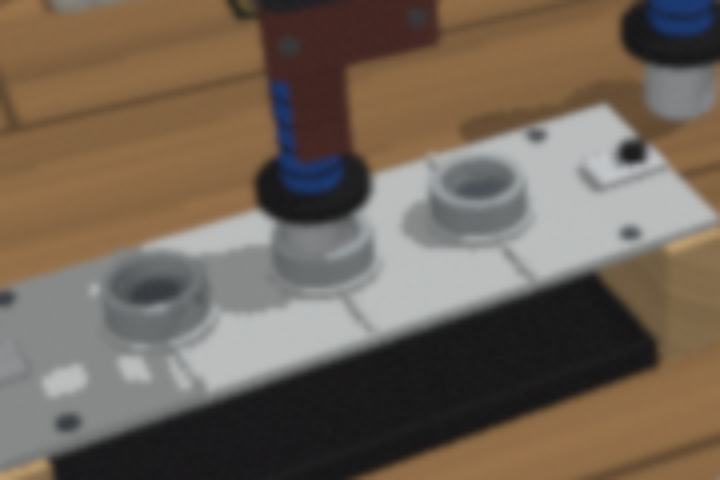

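The nose is inside the bore at crop (315,235). Continuing.

```bash

python3 -m inch '[{"xyz":[0,0,0.1],"spin":0},{"xyz":[0,0,0.1],"spin":0}]' | ./g.sh 12 && python3 -m inch '[{"xyz":[0,0,0.1],"spin":0},{"xyz":[0,0,0.1],"spin":0}]' | ./g.sh 12 && python3 -m inch '[{"xyz":[0,0,0.1],"spin":0},{"xyz":[0,0,0.1],"spin":0}]' | ./g.sh 12 && python3 -m inch '[{"xyz":[0,0,0.1],"spin":0},{"xyz":[0,0,0.1],"spin":0}]' | ./g.sh 12 && python3 -m inch '[{"xyz":[0,0,0.1],"spin":0},{"xyz":[0,0,0.1],"spin":0}]' | ./g.sh 12 && python3 -m inch '[{"xyz":[0,0,0.1],"spin":0},{"xyz":[0,0,0.1],"spin":0}]' | ./g.sh 12 && python3 -m inch '[{"xyz":[0,0,0.1],"spin":0},{"xyz":[0,0,0.1],"spin":0}]' | ./g.sh 12 && python3 -m inch '[{"xyz":[0,0,0.1],"spin":0},{"xyz":[0,0,0.1],"spin":0}]' | ./g.sh 12
```

```text
12.0 ee_pos: [504.9, -63.8, 133.2] F -0.8 -0.3 2.4 w 25.7
12.2 ee_pos: [504.8, -63.8, 132.0] F -0.8 1.0 2.1 w 25.5
12.4 ee_pos: [504.9, -63.7, 131.0] F -0.6 0.9 3.4 w 25.7
12.6 ee_pos: [505.0, -63.5, 129.9] F 0.0 1.5 2.0 w 25.3
12.8 ee_pos: [505.0, -63.3, 128.6] F -0.2 2.2 0.9 w 25.7
13.0 ee_pos: [504.9, -63.2, 127.2] F 0.8 2.8 -1.4 w 25.7
13.2 ee_pos: [504.9, -63.1, 125.9] F 1.5 2.7 -3.0 w 25.8
13.4 ee_pos: [504.9, -63.1, 124.7] F 0.6 2.1 -3.4 w 25.7
```

The push eased at TCP 130 to 127 and went free at 126. Now I feel for the collar.

```bash

python3 -m inch '[{"xyz":[0.05,0,0.05],"spin":0},{"xyz":[0.05,0,0.05],"spin":0}]' | ./g.sh 2 && python3 -m inch '[{"xyz":[0,0,0.05],"spin":0},{"xyz":[0,0,0.05],"spin":0}]' | ./g.sh 2 && python3 -m inch '[{"xyz":[0,0,0.05],"spin":0},{"xyz":[0,0,0.05],"spin":0}]' | ./g.sh 2 && python3 -m inch '[{"xyz":[0,0,0.05],"spin":0},{"xyz":[0,0,0.05],"spin":0}]' | ./g.sh 2 && python3 -m inch '[{"xyz":[0,0,0.05],"spin":0},{"xyz":[0,0,0.05],"spin":0}]' | ./g.sh 2 && python3 -m inch '[{"xyz":[0,0,0.05],"spin":0},{"xyz":[0,0,0.05],"spin":0}]' | ./g.sh 2 && python3 -m inch '[{"xyz":[0,0,0.05],"spin":0},{"xyz":[0,0,0.05],"spin":0}]' | ./g.sh 2 && python3 -m inch '[{"xyz":[0,0,0.05],"spin":0},{"xyz":[0,0,0.05],"spin":0}]' | ./g.sh 2 && python3 -m inch '[{"xyz":[0,0,0.05],"spin":0},{"xyz":[0,0,0.05],"spin":0}]' | ./g.sh 2 && python3 -m inch '[{"xyz":[0,0,0.05],"spin":0},{"xyz":[0,0,0.05],"spin":0}]' | ./g.sh 2
```

```text
13.6 ee_pos: [504.9, -62.8, 124.1] F 0.3 0.8 -2.2 w 25.8
13.8 ee_pos: [504.9, -62.9, 123.6] F 0.5 1.1 -2.5 w 26.2
14.0 ee_pos: [504.9, -62.9, 123.0] F 0.6 1.6 -2.1 w 25.6
14.2 ee_pos: [504.9, -62.9, 122.5] F 0.9 0.8 -1.3 w 25.7
14.4 ee_pos: [504.8, -62.9, 121.9] F 0.9 1.1 -1.6 w 25.7
14.6 ee_pos: [504.9, -62.9, 121.4] F 1.2 0.8 -1.1 w 25.7
14.8 ee_pos: [504.9, -62.9, 120.9] F 1.1 1.4 -1.4 w 25.6
15.0 ee_pos: [504.9, -62.9, 120.4] F -0.2 1.1 -0.2 w 26.1
15.2 ee_pos: [504.9, -62.9, 120.3] F -0.7 1.7 3.7 w 25.7
STOP
```

```bash

python3 -m inch '[{"xyz":[0,0,0.05],"spin":0},{"xyz":[0,0,0.05],"spin":0}]' | ./g.sh 9 && python3 -m inch '[{"xyz":[0,0,0.05],"spin":0},{"xyz":[0,0,0.05],"spin":0},{"xyz":[0,0,0.05],"spin":0}]' | ./g.sh 9
python3 - <<'E'
from h import *
s=ctrl.get_image("scene");im=ctrl.get_image("wrist");v=im.max(2)
print("collar row",np.where(v[225:290,322]<55)[0][0]+225)
cv2.imwrite("pics/s8.png",cv2.resize(s[200:350,120:320],None,fx=4,fy=4)[:,:,::-1])
h=hsv(s);print(blobs((h[...,0]<12)&(h[...,1]>170)&(h[...,2]>60)&(np.arange(480)[:,None]>225),8))
E
```

```text
15.4 ee_pos: [505.0, -62.9, 120.3] F -2.4 1.2 6.7 w 25.8
15.7 ee_pos: [504.9, -62.9, 120.3] F -1.7 1.7 5.7 w 25.9
collar row 240
[([214, 288, 24, 17, 186], [225.2, 296.7]), ([564, 305, 55, 5, 182], [593.6, 306.8])]
```

View pics/s8.png

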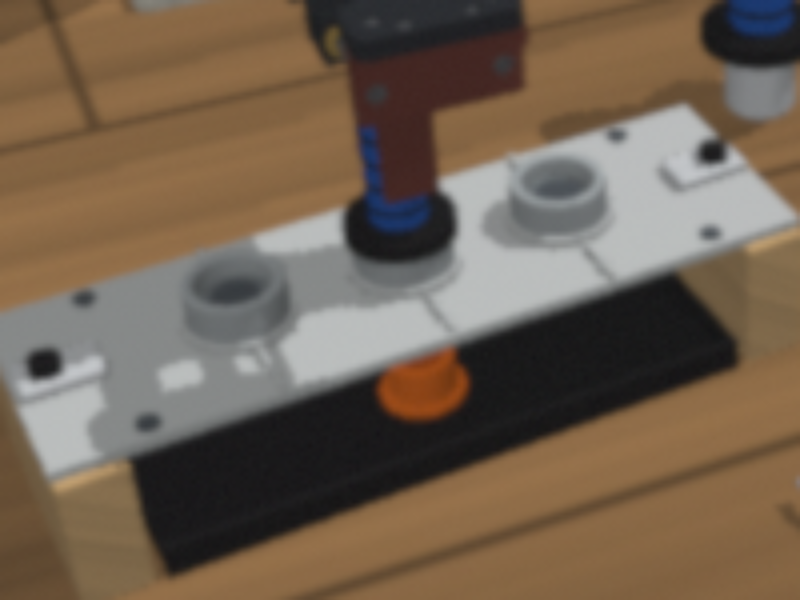

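The orange plug is in the tray at crop (422,385), the collar rests on the mouth at (400,245), and both grey plugs are still in. Lifting straight out.

```bash

python3 -m inch '[{"xyz":[0,0,-0.5],"spin":0},{"xyz":[0,0,-1],"spin":0},{"xyz":[0,0,-2],"spin":0},{"xyz":[0,0,-3],"spin":0},{"xyz":[0,0,-4],"spin":0},{"xyz":[0,0,-5],"spin":0},{"xyz":[0,0,-6.4],"spin":0},{"xyz":[0,0,-6.4],"spin":0},{"xyz":[0,0,-6.4],"spin":0}]'
```

```text
t: 16.7
ee_pos: [505.4, -62.9, 184.6]
orientation: [-2.224, -2.215, 0.004]
ft_force: [-0.8, -0.2, -3.0]
width: 25.8
```

```bash

python3 -m inch '[{"xyz":[4,-0.2,0],"spin":0},{"xyz":[8,-0.4,0],"spin":0},{"xyz":[12,-0.6,0],"spin":0},{"xyz":[16,-0.8,0],"spin":0},{"xyz":[20,-1,0],"spin":0},{"xyz":[24,-1.2,0],"spin":0},{"xyz":[28,-1.4,0],"spin":0},{"xyz":[31.54,-1.67,0],"spin":0},{"xyz":[31.54,-1.67,2],"spin":0},{"xyz":[31.54,-1.67,4],"spin":0},{"xyz":[31.54,-1.67,6],"spin":0},{"xyz":[31.54,-1.67,6],"spin":0},{"xyz":[31.54,-1.67,6],"spin":0},{"xyz":[31.54,-1.67,6],"spin":0}]'
```

```text
t: 18.1
ee_pos: [490.4, 252.7, 125.4]
orientation: [-2.225, -2.215, 0.003]
ft_force: [-0.7, -0.7, -1.8]
width: 25.8
```

```bash

python3 -m inch '[{"xyz":[0,-0.03,0.5],"spin":0},{"xyz":[0,-0.03,1],"spin":0},{"xyz":[0,-0.03,1.6],"spin":0},{"xyz":[0,-0.03,1.6],"spin":0}]' | ./g.sh 2 && python3 -m inch '[{"xyz":[0,0,0.1],"spin":0},{"xyz":[0,0,0.2],"spin":0},{"xyz":[0,0,0.2],"spin":0}]' | ./g.sh 2 && python3 -m inch '[{"xyz":[0,0,0.1],"spin":0},{"xyz":[0,0,0.2],"spin":0},{"xyz":[0,0,0.2],"spin":0}]' | ./g.sh 2 && python3 -m inch '[{"xyz":[0,0,0.1],"spin":0},{"xyz":[0,0,0.2],"spin":0},{"xyz":[0,0,0.2],"spin":0}]' | ./g.sh 2 && python3 -m inch '[{"xyz":[0,0,0.2],"spin":0},{"xyz":[0,0,0.4],"spin":0},{"xyz":[0,0,0.4],"spin":0}]' | ./g.sh 2 && python3 -m inch '[{"xyz":[0,0,0.2],"spin":0},{"xyz":[0,0,0.4],"spin":0},{"xyz":[0,0,0.4],"spin":0}]' | ./g.sh 2 && python3 -m inch '[{"xyz":[0,0,0.2],"spin":0},{"xyz":[0,0,0.4],"spin":0},{"xyz":[0,0,0.4],"spin":0}]' | ./g.sh 2 && python3 -m inch '[{"xyz":[0,0,0.2],"spin":0},{"xyz":[0,0,0.4],"spin":0},{"xyz":[0,0,0.4],"spin":0}]' | ./g.sh 2  && python3 -m inch '[{"xyz":[0,0,0.2],"spin":0},{"xyz":[0,0,0.4],"spin":0},{"xyz":[0,0,0.4],"spin":0}]' | ./g.sh 2
```

```text
18.5 ee_pos: [489.5, 252.3, 108.5] F -0.1 0.1 -2.1 w 25.3
18.8 ee_pos: [489.4, 252.4, 106.4] F 0.1 -0.0 -3.2 w 25.8
19.1 ee_pos: [489.3, 252.3, 104.3] F 0.1 0.6 -1.9 w 25.7
19.4 ee_pos: [489.2, 252.3, 102.2] F 0.1 -0.3 -1.6 w 25.6
19.7 ee_pos: [489.0, 252.2, 97.8] F -0.6 0.0 -2.4 w 25.8
20.0 ee_pos: [488.8, 252.1, 93.5] F 0.2 0.3 -2.1 w 25.7
20.3 ee_pos: [488.6, 252.0, 89.2] F -1.1 0.8 -2.0 w 25.2
20.6 ee_pos: [488.3, 251.8, 84.8] F 0.7 -0.7 -2.5 w 25.7
20.9 ee_pos: [488.1, 251.7, 80.5] F -1.2 -0.0 -2.2 w 26.0
```

```bash

python3 -m inch '[{"xyz":[0.08,0.15,0.1],"spin":0},{"xyz":[0.08,0.15,0.3],"spin":0},{"xyz":[0.08,0.15,0.3],"spin":0}]' | ./g.sh 1.5 && python3 -m inch '[{"xyz":[0,0,0.1],"spin":0},{"xyz":[0,0,0.1],"spin":0}]' | ./g.sh 1.5 && python3 -m inch '[{"xyz":[0,0,0.1],"spin":0},{"xyz":[0,0,0.1],"spin":0}]' | ./g.sh 1.5 && python3 -m inch '[{"xyz":[0,0,0.07],"spin":0},{"xyz":[0,0,0.07],"spin":0}]' | ./g.sh 1.5 && python3 -m inch '[{"xyz":[0,0,0.07],"spin":0},{"xyz":[0,0,0.07],"spin":0}]' | ./g.sh 1.5 && python3 -m inch '[{"xyz":[0,0,0.07],"spin":0},{"xyz":[0,0,0.07],"spin":0}]' | ./g.sh 1.5 && python3 -m inch '[{"xyz":[0,0,0.07],"spin":0},{"xyz":[0,0,0.07],"spin":0}]' | ./g.sh 1.5
```

```text
21.2 ee_pos: [489.5, 252.4, 77.2] F 0.2 0.2 -1.9 w 25.6
21.4 ee_pos: [489.3, 252.4, 76.1] F 0.9 -0.0 -2.6 w 25.9
21.6 ee_pos: [489.3, 252.4, 75.0] F -0.6 0.1 -1.3 w 25.7
21.8 ee_pos: [489.3, 252.4, 74.3] F 0.6 -1.2 -2.4 w 25.6
22.0 ee_pos: [489.3, 252.4, 74.2] F -3.2 -1.4 5.3 w 25.6
STOP
```

Seated at 74.2, the same as at pickup. Release, go up, then check.

```bash

python3 -m inch '[{"xyz":[0,0,0],"spin":0},{"xyz":[0,0,0],"spin":0},{"xyz":[0,0,0],"spin":0},{"xyz":[0,0,0],"spin":0},{"xyz":[0,0,0],"spin":0},{"xyz":[0,0,0],"spin":0},{"xyz":[0,0,0],"spin":0},{"xyz":[0,0,0],"spin":0}]' 0 && python3 -m inch '[{"xyz":[0,0,-2],"spin":0},{"xyz":[0,0,-5],"spin":0},{"xyz":[0,0,-9],"spin":0},{"xyz":[0,0,-13],"spin":0},{"xyz":[0,0,-15],"spin":0},{"xyz":[0,0,-15],"spin":0},{"xyz":[0,0,-15],"spin":0},{"xyz":[0,0,-15],"spin":0}]'
python3 - <<'E'
from h import *
s=ctrl.get_image("scene");w=ctrl.get_image("wrist")
cv2.imwrite("pics/end.png",np.hstack([cv2.resize(s[140:380,110:430],(440,330)),cv2.resize(w,(360,330))])[:,:,::-1])
E
```

```text
t: 22.8
ee_pos: [489.3, 252.4, 74.2]
orientation: [-2.224, -2.214, 0.011]
ft_force: [-0.4, -0.5, -1.0]
width: 85.4
t: 23.6
ee_pos: [489.5, 252.3, 222.6]
orientation: [-2.223, -2.213, 0.015]
ft_force: [0.3, -0.0, -0.1]
width: 87.8
```

View pics/end.png

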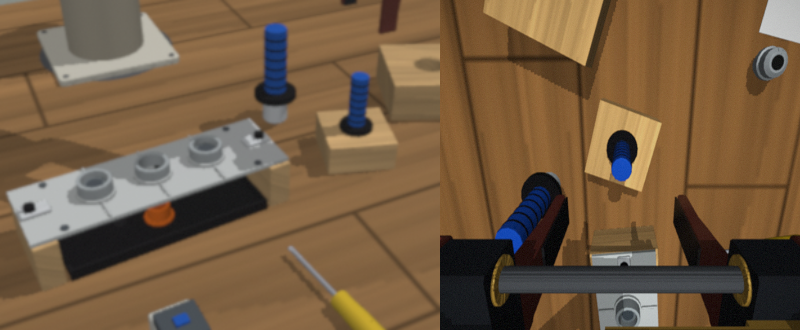

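The drift stands upright in its block at (357,125), the orange plug lies in the tray at (160,214), and the grey plugs are still in. Handing in.

```bash
python3 -c "
from workcell import ctrl
print(ctrl.close_job())"
```

```text
the job is handed in; nothing more can be done
None
```

The orange plug is out of the middle sleeve and in the tray, and the drift is back in the small tool block. The job was handed in about 24 s into the 58 s allowed.

- **Push:** the drift met the plug at the expected height (tip about 83.5 mm, expected 84 mm). The plug eased and dropped free after about 18 mm. I kept going until the collar rested on the sleeve's mouth, at about 91 mm.
- **Forces:** the highest push I read was about 9 N, when the collar was seated. Forces were read only at the end of each 0.2–0.3 s step, so brief peaks between readings were not seen. The sliding force read about 4–8 N, below the stated 9–18 N. The drift had not slipped in the gripper when I checked.
- **Return:** the drift seated at TCP height 74.2 mm, against 74.1 mm at pickup, and stood upright after release with the gripper open and clear.
- **Last pictures:** they show the orange plug in the tray and both grey plugs still in their sleeves. The other items I could see had not visibly moved. This was by eye only; I did not re-measure them.
- **Disagreement:** one rough reading of the scene picture put the drift about 4 mm off before insertion. Checking edge positions showed this was a perspective effect, and the insertion then went in with no side force.

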